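# Raise the bench magnifier and slide the engraved plate to the stop

### The job

The engraving is finished: push the counterweighted bench magnifier up by its crossbar until it passes its balance point and stays raised on its own, without flinging it. Then, with the magnifier up, push the copper plate on its wooden block along the bench, away from the robot, until the block sits squared up against the wooden bench stop. Only push: pick nothing up, leave the hand vise, the jar and the graver where they are, and finish clear of everything.

Things in the scene. Friction and masses are not known exactly. Their poses are not given: they have to be found in the camera images.
- stand: Fixed magnifier stand: round dark steel foot 104 mm across, 22 mm high, with a post and fork to 100 mm. Origin: centre of the foot on the bench, z up. Its x axis points roughly away from the robot and is the hinge's direction; its -y axis (to the robot's right) points to the side where the lowered lens hangs. 'Stand x, y' elsewhere are in this frame.
- pivot (a point): Centre of the magnifier's hinge, 85 mm above the bench, straight above the stand's origin. The hinge line is along stand x.
- magnifier (a joint): Magnifier arm's angle, rad: 0 = lowered, lens level over the plate; 1.13 = fully raised on its upper stop. Grows as the lens end rises and swings towards stand +y. Balance point about 0.58: short of it the arm falls back, well past it it falls over to 1.13 by itself and stays. Arm 0.4 to 0.75 kg; the crossbar first needs 2 to 3.5 N of level push towards stand +y.
- handle (a point): Place to push: point on the level brass crossbar (10 mm thick, parallel to stand x) at the magnifier's outer end, 55 mm to the robot's side of the arm's plane (stand x -55 mm). Red ball end 40 mm nearer the robot. Lowered: 197 mm from the hinge line towards stand -y, 112 mm above it; circles it at radius 227 mm; ends 311 mm above the bench. Push its outer (-y) side level towards stand +y.
- plate: Loose dark wooden block, 90 x 90 mm, 28 mm high in all, with a 78 mm square copper plate let into its top, engraved with rings; 0.25 to 0.5 kg, 1 to 4 N to slide it. It starts under the lens, about 140 mm from the stand towards stand -y, turned up to 0.12 rad. Origin: centre of its underside; sides along its x and y, z up.
- stop: Fixed wooden bench stop: bar 22 mm thick (its x), 160 mm long (its y), 35 mm high, beyond the plate as seen from the robot, within 0.05 rad of parallel to stand y. Origin: centre of its underside, x away from the robot. Near face at x = -11 mm; the block touches it squarely when the block's centre is at x = -56 mm in the stop's frame. The block's centre must end within 45 mm of the bar's middle.
- vise: Bystander, loose: dark wooden hand vise 60 x 55 mm, 50 mm high, with a brass screw knob. Origin: centre of its underside.
- jar: Bystander, loose: amber glass jar 48 mm across, 55 mm high, black lid. Origin: centre of its underside.
- graver: Bystander, loose: engraving tool lying flat, 138 mm long, 20 mm high, dark handle and steel blade along its +x. Origin: on its underside, at the handle's front end.
- lens (a point): Centre of the round lens, rim 92 mm across, in the arm's plane, 57 mm inward of the crossbar; level and 197 mm above the bench when lowered. Nothing of the magnifier stands above the crossbar.
Things that resemble listed ones, but are neither listed nor needed, are in the scene too. What is shaped like the plate but grey is not meant. Of the things shaped like the stop, the wooden one is meant.

How it is judged:
By the outcome, as a careful person would: the job done as asked, in the order asked, and still so for the second after the job is handed in, with the robot touching nothing.
It also fails if it takes over 54 s, if anything falls off the work surface, if the arm or the gripper's body presses on something with over 40 N, if the wrist force passes 120 N, or if a joint passes its speed limit or range.

### The arm

A 7-joint arm with a two-finger parallel gripper is mounted at the origin on the work surface. World frame = base frame: x ahead of the robot, y to its left, z up, the work surface at z = 0. Lengths are in mm, angles in rad, forces in N, time in s.
With the tool pointing down it reaches from about 400 to 875 mm from the base axis. Payload 4.4 kg.
Tool frame: the origin (TCP) lies at the very end of the fingers, on their centre line; the grasp point (between the pads) lies 19 mm behind it; z points along the fingers, y is the direction in which the jaws open and shut (so a half turn about z gives the same grasp; the last joint's range is limited). The gripper opens to 85 mm and grips with 20 to 120 N. Pads are 22 mm wide; open, the fingers measure 114 mm over their backs; the gripper's body (76 mm by 85 mm) begins 54 mm behind the grasp point. The pads swing forward as they close: fully open they stand 13 mm farther back than shut.
Start: joints at [-1.388, 0.628, 0.038, 1.517, -0.027, 0.996, -0.02], TCP at [160.031, 630.006, 231.313] pointing down, gripper open.
Joint ranges: [-3.06, 3.06], [-0.37, 2.12], [-1.25, 1.32], [0.18, 2.47], [-1.1, 4.24], [0.23, 1.98], [-2.94, 2.94]. Speed limits (rad/s): [2.57, 2.57, 3.14, 3.14, 3.14, 3.14, 3.14].

### API

Orientations are given as [roll, pitch, yaw] about the fixed x, y, z axes, in that order (R = Rz(yaw) Ry(pitch) Rx(roll)).
In Python, from cell import read_state, get_image, calibration, finish_job gives the robot as it stands. The module is installed in compiled form; this text tells all that it offers.
- The arm moves only by the tool apply_moves, never from a script. Its argument "increments" is a list of rows, each an object of numbers: "tx", "ty", "tz": the shift along the world's x, y, z in m; "rx", "ry", "rz": the turn, a rotation vector about the world's x, y, z in units of 5 degrees (1.0 is 5 degrees); "claw": the finger opening in m, from 0 to 0.0854. In form: [{"tx": .., "ty": .., "tz": .., "rx": .., "ry": .., "rz": .., "claw": ..}, ...]. A call has 1 to 12 rows; each row is the pose to reach, as a shift and turn from the pose commanded when the call began; what a row does not reach only later rows make up. A row lasts 1/10 s, in which the tool goes at most 50 mm and 8.59 degrees, less where a joint would pass 70% of its speed; a pose out of reach is approached as far as the arm can. A call with a gripper value outside its range is refused whole. The fingers move at their own pace and stop on an object; the grip force is fixed at half the most. Time passes only in rows, so rows that repeat a pose let the fingers close. It gives the time, the measured TCP pose, the force and the opening at its end, in the units of the state.
- read_state(): the state, without advancing time (a new reading comes with each control period).
- get_image(name): name is "scene" or "top" or "wrist"; returns the picture (400x640x3 uint8, red, green, blue); there is no depth.
- calibration(name): a dict with "camera_matrix" (3x3 intrinsics, pixels), "distortion" ([k1, k2, p1, p2, k3] as OpenCV has them; the pictures are not rectified), "origin" and "attitude" of the camera in the world. Camera axes: x right, y up, looking along -z (the intrinsics and any distortion apply to the point x, -y, -z); pixel columns grow to the right and rows downward; lengths in mm; the calibration is good to about 2 mm. A picture is of the moment at which its call begins: read the wrist's pose just before it. calibration takes no time and is no camera call; for the wrist camera it gives the pose at the moment of the call.
- finish_job(): hands the job in, once; it reports no verdict.
The state is a dict: "clock": time; "qpos": joint angles; "qd": joint speeds; "tau": joint torques, N m; "eef_pos": TCP position; "tool_rot": TCP orientation; "force": force on the tool from outside, world axes, zero at the start; "torque": the same for the moment, N m; "width": finger opening in mm.
Only numpy, scipy, OpenCV 4.12 (cv2) and the standard library are available. Lean on these libraries where they do the work, as an engineer would, in place of code of your own. Each camera call takes 0.05 s, during which the arm holds its last target. There are 200 camera calls.

## Working session

There is one attempt and no reset: what is moved stays moved. The work goes in short steps, Python scripts to look and compute and a tool call to move; the robot and the scene stay as the last step left them, time stands still between calls to the robot, and variables do not carry over. Pictures are saved under pics/ and viewed, about 8 in all and at most 12, crops included, and the job is handed in when it is done.

Besides the shell and the picture viewer there is one more tool, called after "Request:" as name(argument=value, ...) on one line, values as JSON. apply_moves: Moves the arm, as the interface text tells. Its arguments: {"type":"object","properties":{"increments":{"type":"array"}},"required":["increments"]}

```bash
mkdir -p pics
cat > h.py <<'E'
import numpy as np, cv2
from cell import *
def cam(n):
    c=calibration(n); K=np.array(c["camera_matrix"],float); D=np.array(c["distortion"],float)
    o=np.array(c["origin"],float); A=np.array(c["attitude"],float)
    if A.size==3:
        from scipy.spatial.transform import Rotation as R
        A=R.from_euler('xyz',A.ravel()).as_matrix()
    return K,D,o,A
def ray(n,uv,c=None):
    K,D,o,A=c or cam(n)
    p=cv2.undistortPoints(np.array(uv,float).reshape(-1,1,2),K,D).reshape(-1,2)
    d=np.c_[p[:,0],-p[:,1],-np.ones(len(p))]@A.T
    return o,d
def onz(n,uv,z,c=None):
    o,d=ray(n,uv,c); return o+d*((z-o[2])/d[:,2])[:,None]
def proj(n,P,c=None):
    K,D,o,A=c or cam(n)
    q=(np.array(P,float).reshape(-1,3)-o)@A; q=q*[1,-1,-1]
    return cv2.projectPoints(q,np.zeros(3),np.zeros(3),K,D)[0].reshape(-1,2)
def save(n,f):
    im=get_image(n); cv2.imwrite(f'pics/{f}.png',im[:,:,::-1]); return im
E
python3 - <<'E'
from h import *
print(calibration("top"),calibration("scene"))
save("top","t0");save("scene","s0");print(read_state())
E
```

```text
{'camera_matrix': array([[476.57920837,   0.        , 322.15961687],
       [  0.        , 476.57920837, 195.23147074],
       [  0.        ,   0.        ,   1.        ]]), 'distortion': array([-0.03736805,  0.        ,  0.        ,  0.        ,  0.        ]), 'origin': array([ 357.6602624 ,   56.9852929 , 1156.62983099]), 'attitude': array([ 0.22897275, -0.00214479, -1.67067949])} {'camera_matrix': array([[413.33914573,   0.        , 317.7010699 ],
       [  0.        , 413.33914573, 194.78352298],
       [  0.        ,   0.        ,   1.        ]]), 'distortion': array([-0.09485492,  0.        ,  0.        ,  0.        ,  0.        ]), 'origin': array([1182.55494347,  126.59199055,  813.14575595]), 'attitude': array([0.72284423, 0.00991688, 1.67789203])}
{'clock': 0.1, 'qpos': array([-1.3877941 ,  0.62923187,  0.03846365,  1.51828083, -0.02699181,
        0.99629241, -0.01999676]), 'qd': array([ 0.00100424, -0.00164081, -0.00024628, -0.00329653,  0.00063708,
        0.00067558,  0.00019971]), 'tau': array([ 3.04383357e-03, -5.64522278e+01,  1.23017628e+00, -1.93970525e+01,
        1.11889606e-02,  5.47922304e-03, -2.02497125e-05]), 'eef_pos': array([159.90322442, 629.44441121, 230.49139035]), 'tool_rot': array([-3.13989901e+00,  3.40928276e-05,  2.89278257e+00]), 'force': array([-0.27165754,  1.06949991, -0.18573218]), 'torque': array([ 0.00700061, -0.02669409,  0.02513388]), 'width': 85.59233081792253}
```

View pics/t0.png

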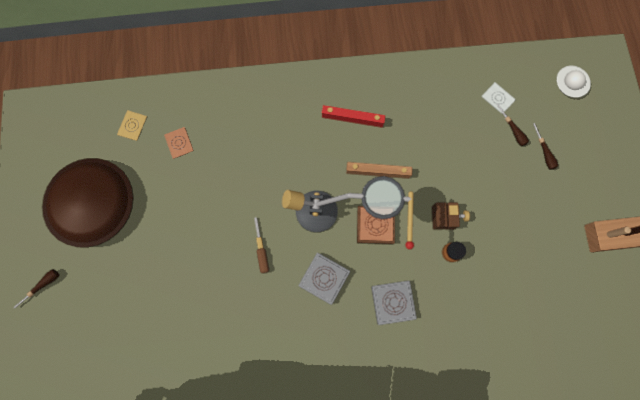

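View pics/s0.png

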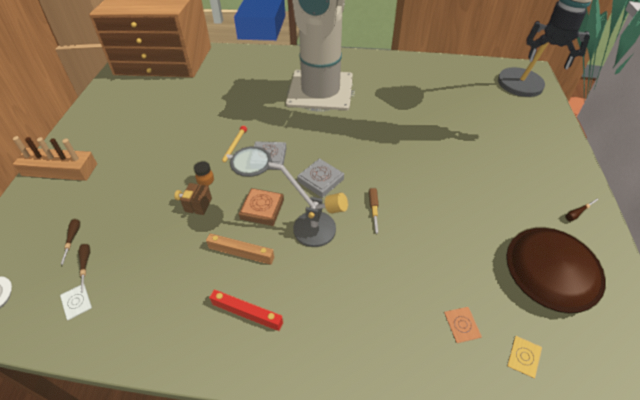

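Run:
```python
from h import *
t=cv2.imread('pics/t0.png');s=cv2.imread('pics/s0.png')
a=cv2.resize(t[80:330,230:490],None,fx=3,fy=3,interpolation=cv2.INTER_CUBIC)[:, :800]
b=s[115:275,160:400]
cv2.imwrite('pics/t0c.png',cv2.resize(t[150:270,280:480],None,fx=4,fy=4,interpolation=cv2.INTER_CUBIC))
cv2.imwrite('pics/s0c.png',cv2.resize(b,None,fx=3.3,fy=3.3,interpolation=cv2.INTER_CUBIC))
```

```text
(no output)
```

View pics/t0c.png

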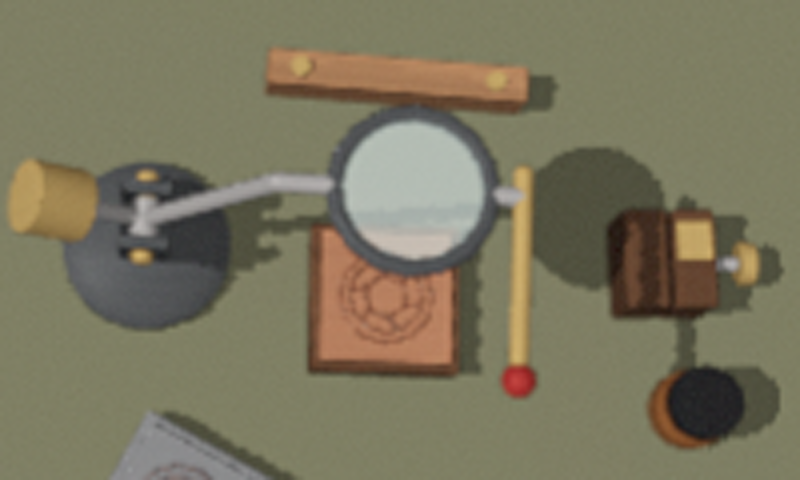

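View pics/s0c.png

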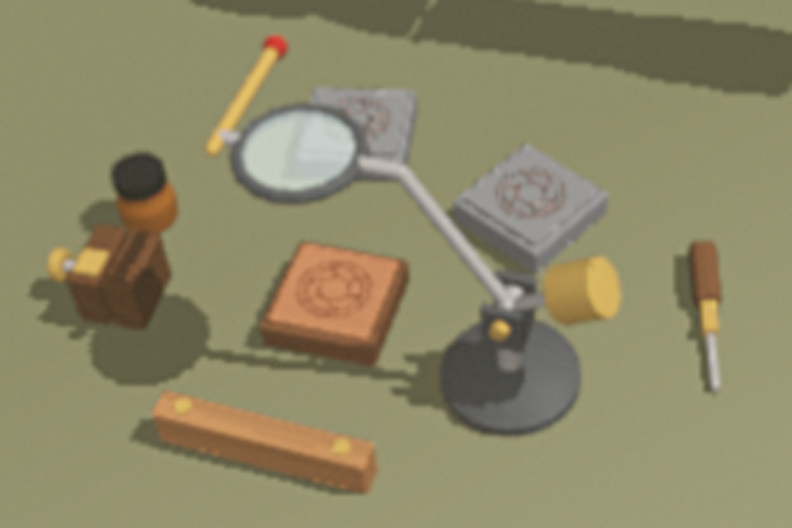

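Top crop: plate block's visible corners are near (312,228), (309,372) and (457,372), the crossbar runs (524,168)–(519,381) with the red ball at the near end, the stop's top spans (268,50)–(528,100), and the stand foot is centred at about (147,245). The scene crop confirms the layout, with the vise and jar to the right of the bar.

Run:
```python
from h import *
np.set_printoptions(precision=1,suppress=True)
T=lambda l:[(280+(x+.5)/4-.5,150+(y+.5)/4-.5) for x,y in l]
S=lambda l:[(160+(x+.5)/3.3-.5,115+(y+.5)/3.3-.5) for x,y in l]
print('bar ball,far top@197',onz('top',T([(519,381),(524,168)]),197))
print('bar scene@197',onz('scene',S([(275,47),(213,150)]),197))
print('plate top tl,bl,br',onz('top',T([(316,226),(311,363),(457,367)]),28))
print('plate scene',onz('scene',S([(303,243),(408,262),(376,345),(262,325)]),28))
print('stop top(fl,fr,nr,nl)',onz('top',T([(268,49),(528,70),(526,103),(267,88)]),35))
print('stop scene (nl? )',onz('scene',S([(173,394),(376,444),(366,470),(158,413)]),35))
print('foot',onz('top',T([(147,245)]),11),'scene',onz('scene',S([(510,372)]),18))
print('pivot bolts top',onz('top',T([(148,176),(143,257)]),85))
print('jar',onz('top',T([(706,403)]),55),'vise',onz('top',T([(612,212),(718,212),(716,318),(612,315)]),50))
im=cv2.imread('pics/t0.png');hs=cv2.cvtColor(im,cv2.COLOR_BGR2HSV)
# copper top mask of plate
m=cv2.inRange(hs,(3,90,110),(14,200,255));n,l,st,c=cv2.connectedComponentsWithStats(m)
for i in range(1,n):
  if st[i,4]>60: print(st[i],c[i])
```

```text
bar ball,far top@197 [[ 459.9 -132.6  197. ]
 [ 569.4 -150.8  197. ]]
bar scene@197 [[ 456.  -133.1  197. ]
 [ 563.1 -149.9  197. ]]
plate top tl,bl,br [[ 583.5  -56.8   28. ]
 [ 501.   -44.1   28. ]
 [ 489.9 -130.4   28. ]]
plate scene [[ 489.3 -127.7   28. ]
 [ 500.8  -42.5   28. ]
 [ 583.3  -52.8   28. ]
 [ 573.3 -140.7   28. ]]
stop top(fl,fr,nr,nl) [[ 695.3  -39.7   35. ]
 [ 666.2 -197.1   35. ]
 [ 645.5 -192.9   35. ]
 [ 670.6  -36.3   35. ]]
stop scene (nl? ) [[ 646.9 -187.3   35. ]
 [ 673.5  -36.1   35. ]
 [ 695.   -39.1   35. ]
 [ 664.1 -193.4   35. ]]
foot [[585.3  45.9  11. ]] scene [[590.5  46.6  18. ]]
pivot bolts top [[611.   42.1  85. ]
 [563.9  49.6  85. ]]
jar [[ 451.3 -267.2   55. ]] vise [[ 570.  -231.1   50. ]
 [ 563.6 -294.3   50. ]
 [ 500.6 -282.6   50. ]
 [ 508.6 -221.7   50. ]]
[487  13  14  31 129] [493.9  30.7]
[259  16  19  48 365] [267.3  45.4]
[563  17   8  21  77] [566.3  29.7]
[372  20  18  34 282] [381.1  37.8]
[418  25   7  24  66] [421.1  36.2]
[454  26   9  21 100] [457.5  38.2]
[306  33   7  27  83] [308.8  45.8]
[343  35   7  22 111] [345.8  47.3]
[147  41  16  34 275] [155.3  59.1]
[193  45   6  25  75] [195.7  56.9]
[229  44   8  23 116] [232.2  57.9]
[ 35  55  16  31 170] [43.5 71.1]
[115  57   7  22 111] [118.4  69.2]
[81 58  5 24 64] [82.7 69.5]
[ 2 70  8 21 89] [ 6.  81.9]
[164 127  29  32 564] [178.4 142.4]
[347 163  65  13 482] [379.3 168.7]
[358 207  36  35 897] [374.2 227.1]
[ 585  217   55   35 1325] [611.7 234.2]
[257 249   9  23 126] [261.  260.4]
```

Request:
apply_moves(increments=[{"tx": 0.03, "ty": -0.03, "tz": 0.03, "rz": 0.9, "claw": 0}, {"tx": 0.06, "ty": -0.06, "tz": 0.06, "rz": 0.9, "claw": 0}, {"tx": 0.09, "ty": -0.09, "tz": 0.08, "rz": 0.9, "claw": 0}, {"tx": 0.12, "ty": -0.12, "tz": 0.1, "rz": 0.9, "claw": 0}, {"tx": 0.15, "ty": -0.15, "tz": 0.11, "rz": 0.9, "claw": 0}, {"tx": 0.18, "ty": -0.18, "tz": 0.11, "rz": 0.9, "claw": 0}, {"tx": 0.21, "ty": -0.21, "tz": 0.11, "rz": 0.9, "claw": 0}, {"tx": 0.24, "ty": -0.24, "tz": 0.11, "rz": 0.9, "claw": 0}, {"tx": 0.27, "ty": -0.27, "tz": 0.11, "rz": 0.9, "claw": 0}, {"tx": 0.3, "ty": -0.3, "tz": 0.11, "rz": 0.9, "claw": 0}, {"tx": 0.3, "ty": -0.345, "tz": 0.11, "rz": 0.9, "claw": 0}, {"tx": 0.3, "ty": -0.39, "tz": 0.11, "rz": 0.9, "claw": 0}])

```text
$.increments[0]: bad value
```

Request:
apply_moves(increments=[{"tx": 0.03, "ty": -0.03, "tz": 0.03, "rx": 0.0, "ry": 0.0, "rz": 0.9, "claw": 0.001}, {"tx": 0.06, "ty": -0.06, "tz": 0.06, "rx": 0.0, "ry": 0.0, "rz": 0.9, "claw": 0.001}, {"tx": 0.09, "ty": -0.09, "tz": 0.08, "rx": 0.0, "ry": 0.0, "rz": 0.9, "claw": 0.001}, {"tx": 0.12, "ty": -0.12, "tz": 0.1, "rx": 0.0, "ry": 0.0, "rz": 0.9, "claw": 0.001}, {"tx": 0.15, "ty": -0.15, "tz": 0.11, "rx": 0.0, "ry": 0.0, "rz": 0.9, "claw": 0.001}, {"tx": 0.18, "ty": -0.18, "tz": 0.11, "rx": 0.0, "ry": 0.0, "rz": 0.9, "claw": 0.001}, {"tx": 0.21, "ty": -0.21, "tz": 0.11, "rx": 0.0, "ry": 0.0, "rz": 0.9, "claw": 0.001}, {"tx": 0.24, "ty": -0.24, "tz": 0.11, "rx": 0.0, "ry": 0.0, "rz": 0.9, "claw": 0.001}, {"tx": 0.27, "ty": -0.27, "tz": 0.11, "rx": 0.0, "ry": 0.0, "rz": 0.9, "claw": 0.001}, {"tx": 0.3, "ty": -0.3, "tz": 0.11, "rx": 0.0, "ry": 0.0, "rz": 0.9, "claw": 0.001}, {"tx": 0.3, "ty": -0.345, "tz": 0.11, "rx": 0.0, "ry": 0.0, "rz": 0.9, "claw": 0.001}, {"tx": 0.3, "ty": -0.39, "tz": 0.11, "rx": 0.0, "ry": 0.0, "rz": 0.9, "claw": 0.001}])

```text
clock: 1.3
eef_pos: [460.4, 238.0, 340.5]
tool_rot: [-3.14, -0.001, 2.971]
force: [1.3, -0.5, 0.4]
width: 1.2
```

Request:
apply_moves(increments=[{"tx": 0.0, "ty": -0.045, "tz": 0.0, "rx": 0.0, "ry": 0.0, "rz": 0.0, "claw": 0.001}, {"tx": 0.0, "ty": -0.09, "tz": 0.0, "rx": 0.0, "ry": 0.0, "rz": 0.0, "claw": 0.001}, {"tx": 0.0, "ty": -0.135, "tz": 0.0, "rx": 0.0, "ry": 0.0, "rz": 0.0, "claw": 0.001}, {"tx": 0.01, "ty": -0.18, "tz": 0.0, "rx": 0.0, "ry": 0.0, "rz": 0.0, "claw": 0.001}, {"tx": 0.02, "ty": -0.225, "tz": 0.0, "rx": 0.0, "ry": 0.0, "rz": 0.0, "claw": 0.001}, {"tx": 0.03, "ty": -0.27, "tz": 0.0, "rx": 0.0, "ry": 0.0, "rz": 0.0, "claw": 0.001}, {"tx": 0.034, "ty": -0.315, "tz": 0.0, "rx": 0.0, "ry": 0.0, "rz": 0.0, "claw": 0.001}, {"tx": 0.034, "ty": -0.36, "tz": 0.0, "rx": 0.0, "ry": 0.0, "rz": 0.0, "claw": 0.001}, {"tx": 0.034, "ty": -0.4, "tz": 0.0, "rx": 0.0, "ry": 0.0, "rz": 0.0, "claw": 0.001}, {"tx": 0.034, "ty": -0.435, "tz": 0.0, "rx": 0.0, "ry": 0.0, "rz": 0.0, "claw": 0.001}, {"tx": 0.034, "ty": -0.435, "tz": -0.045, "rx": 0.0, "ry": 0.0, "rz": 0.0, "claw": 0.001}, {"tx": 0.034, "ty": -0.435, "tz": -0.09, "rx": 0.0, "ry": 0.0, "rz": 0.0, "claw": 0.001}])

```text
clock: 2.5
eef_pos: [494.5, -196.9, 251.0]
tool_rot: [-3.141, 0.003, 2.968]
force: [1.3, 0.4, -1.5]
width: 1.0
```

Request:
apply_moves(increments=[{"tx": 0.0, "ty": 0.0, "tz": -0.04, "rx": 0.0, "ry": 0.0, "rz": 0.0, "claw": 0.001}, {"tx": 0.0, "ty": 0.0, "tz": -0.08, "rx": 0.0, "ry": 0.0, "rz": 0.0, "claw": 0.001}, {"tx": 0.0, "ty": 0.0, "tz": -0.08, "rx": 0.0, "ry": 0.0, "rz": 0.0, "claw": 0.001}, {"tx": 0.0, "ty": 0.0, "tz": -0.08, "rx": 0.0, "ry": 0.0, "rz": 0.0, "claw": 0.001}])

```text
clock: 2.9
eef_pos: [493.9, -195.1, 171.5]
tool_rot: [-3.142, -0.001, 2.971]
force: [0.9, -0.1, 0.5]
width: 0.9
```

Run:
```python
from h import *
s=read_state();print(s['eef_pos'],s['force'],s['qpos'])
a=save('scene','s1')[100:300,140:440];b=save('top','t1')[130:290,270:500]
c=np.vstack([cv2.resize(a,(600,400)),cv2.resize(b,None,fx=1.2,fy=1.2)[:,:]][:1])
cv2.imwrite('pics/s1c.png',c[:,:,::-1])
print(proj('scene',[s['eef_pos']]))
```

```text
[ 493.9191466  -195.1183016   171.49181292] [ 0.85376515 -0.13486295  0.53482873] [ 0.16301066  0.55117466  0.23805765  1.91580471 -0.19304896  0.69770186
  1.9160239 ]
[[215.02619913 146.33380894]]
```

View pics/s1c.png

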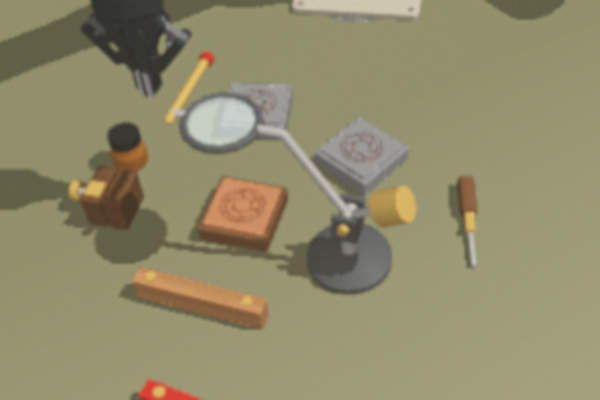

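Request:
apply_moves(increments=[{"tx": 0.002, "ty": 0.01, "tz": 0.0, "rx": 0.0, "ry": 0.0, "rz": 0.0, "claw": 0.001}, {"tx": 0.003, "ty": 0.02, "tz": 0.0, "rx": 0.0, "ry": 0.0, "rz": 0.0, "claw": 0.001}, {"tx": 0.004, "ty": 0.028, "tz": 0.0, "rx": 0.0, "ry": 0.0, "rz": 0.0, "claw": 0.001}, {"tx": 0.005, "ty": 0.032, "tz": 0.001, "rx": 0.0, "ry": 0.0, "rz": 0.0, "claw": 0.001}, {"tx": 0.0055, "ty": 0.035, "tz": 0.003, "rx": 0.0, "ry": 0.0, "rz": 0.0, "claw": 0.001}, {"tx": 0.006, "ty": 0.038, "tz": 0.006, "rx": 0.0, "ry": 0.0, "rz": 0.0, "claw": 0.001}, {"tx": 0.0065, "ty": 0.041, "tz": 0.01, "rx": 0.0, "ry": 0.0, "rz": 0.0, "claw": 0.001}])

```text
clock: 3.7
eef_pos: [500.4, -154.9, 181.6]
tool_rot: [-3.14, 0.0, 2.97]
force: [-0.4, -2.4, 1.7]
width: 0.8
```

Request:
apply_moves(increments=[{"tx": 0.0004, "ty": 0.0025, "tz": 0.003, "rx": 0.0, "ry": 0.0, "rz": 0.0, "claw": 0.001}, {"tx": 0.0008, "ty": 0.005, "tz": 0.006, "rx": 0.0, "ry": 0.0, "rz": 0.0, "claw": 0.001}, {"tx": 0.0012, "ty": 0.0075, "tz": 0.009, "rx": 0.0, "ry": 0.0, "rz": 0.0, "claw": 0.001}, {"tx": 0.0016, "ty": 0.01, "tz": 0.013, "rx": 0.0, "ry": 0.0, "rz": 0.0, "claw": 0.001}, {"tx": 0.0021, "ty": 0.0135, "tz": 0.0175, "rx": 0.0, "ry": 0.0, "rz": 0.0, "claw": 0.001}, {"tx": 0.0027, "ty": 0.017, "tz": 0.022, "rx": 0.0, "ry": 0.0, "rz": 0.0, "claw": 0.001}, {"tx": 0.0032, "ty": 0.0205, "tz": 0.026, "rx": 0.0, "ry": 0.0, "rz": 0.0, "claw": 0.001}, {"tx": 0.0038, "ty": 0.024, "tz": 0.03, "rx": 0.0, "ry": 0.0, "rz": 0.0, "claw": 0.001}, {"tx": 0.0044, "ty": 0.0278, "tz": 0.034, "rx": 0.0, "ry": 0.0, "rz": 0.0, "claw": 0.001}, {"tx": 0.005, "ty": 0.0316, "tz": 0.038, "rx": 0.0, "ry": 0.0, "rz": 0.0, "claw": 0.001}, {"tx": 0.0057, "ty": 0.0355, "tz": 0.042, "rx": 0.0, "ry": 0.0, "rz": 0.0, "claw": 0.001}, {"tx": 0.0063, "ty": 0.0395, "tz": 0.046, "rx": 0.0, "ry": 0.0, "rz": 0.0, "claw": 0.001}])

```text
clock: 4.9
eef_pos: [506.9, -116.9, 228.6]
tool_rot: [-3.139, 0.002, 2.969]
force: [-0.8, -4.1, 2.5]
width: 1.2
```

Run:
```python
from h import *
s=read_state();print(s['eef_pos'],s['force'])
a=save('scene','s2')[100:300,140:440]
cv2.imwrite('pics/s2c.png',cv2.resize(a,(600,400))[:,:,::-1])
```

```text
[ 506.94777823 -116.88847052  228.58592111] [-0.830235   -4.05693314  2.54948606]
```

View pics/s2c.png

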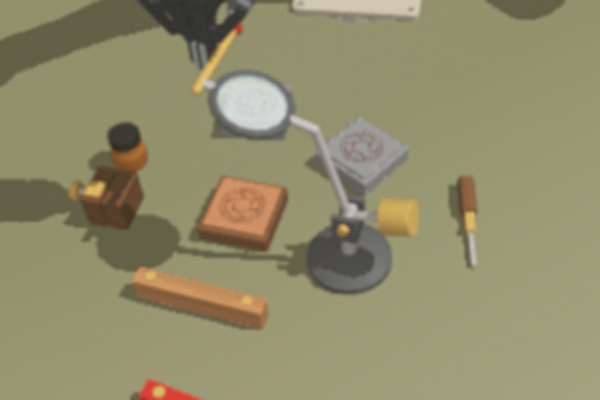

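The arm is rising with the fingers on the crossbar's outer side; the bar runs (197,88)–(238,30) in the crop. I'll continue along the arc.

Request:
apply_moves(increments=[{"tx": 0.0007, "ty": 0.0042, "tz": 0.0037, "rx": 0.0, "ry": 0.0, "rz": 0.0, "claw": 0.001}, {"tx": 0.0013, "ty": 0.0084, "tz": 0.0074, "rx": 0.0, "ry": 0.0, "rz": 0.0, "claw": 0.001}, {"tx": 0.002, "ty": 0.0126, "tz": 0.011, "rx": 0.0, "ry": 0.0, "rz": 0.0, "claw": 0.001}, {"tx": 0.0027, "ty": 0.017, "tz": 0.0145, "rx": 0.0, "ry": 0.0, "rz": 0.0, "claw": 0.001}, {"tx": 0.0035, "ty": 0.0215, "tz": 0.018, "rx": 0.0, "ry": 0.0, "rz": 0.0, "claw": 0.001}, {"tx": 0.0042, "ty": 0.026, "tz": 0.0213, "rx": 0.0, "ry": 0.0, "rz": 0.0, "claw": 0.001}, {"tx": 0.005, "ty": 0.0307, "tz": 0.0245, "rx": 0.0, "ry": 0.0, "rz": 0.0, "claw": 0.001}, {"tx": 0.0057, "ty": 0.0355, "tz": 0.0275, "rx": 0.0, "ry": 0.0, "rz": 0.0, "claw": 0.001}, {"tx": 0.0065, "ty": 0.0402, "tz": 0.0305, "rx": 0.0, "ry": 0.0, "rz": 0.0, "claw": 0.001}, {"tx": 0.0073, "ty": 0.045, "tz": 0.0333, "rx": 0.0, "ry": 0.0, "rz": 0.0, "claw": 0.001}, {"tx": 0.008, "ty": 0.0498, "tz": 0.036, "rx": 0.0, "ry": 0.0, "rz": 0.0, "claw": 0.001}, {"tx": 0.0088, "ty": 0.0547, "tz": 0.0385, "rx": 0.0, "ry": 0.0, "rz": 0.0, "claw": 0.001}])

```text
clock: 6.15
eef_pos: [515.7, -59.4, 266.1]
tool_rot: [3.142, 0.0, 2.971]
force: [-0.3, 0.1, 0.6]
width: 0.9
```

Request:
apply_moves(increments=[{"tx": 0.0008, "ty": 0.005, "tz": 0.0025, "rx": 0.0, "ry": 0.0, "rz": 0.0, "claw": 0.001}, {"tx": 0.0016, "ty": 0.01, "tz": 0.0047, "rx": 0.0, "ry": 0.0, "rz": 0.0, "claw": 0.001}, {"tx": 0.0024, "ty": 0.0152, "tz": 0.0069, "rx": 0.0, "ry": 0.0, "rz": 0.0, "claw": 0.001}, {"tx": 0.0033, "ty": 0.0205, "tz": 0.009, "rx": 0.0, "ry": 0.0, "rz": 0.0, "claw": 0.001}, {"tx": 0.0042, "ty": 0.0258, "tz": 0.0107, "rx": 0.0, "ry": 0.0, "rz": 0.0, "claw": 0.001}, {"tx": 0.005, "ty": 0.0312, "tz": 0.0125, "rx": 0.0, "ry": 0.0, "rz": 0.0, "claw": 0.001}, {"tx": 0.0059, "ty": 0.0366, "tz": 0.0141, "rx": 0.0, "ry": 0.0, "rz": 0.0, "claw": 0.001}, {"tx": 0.0068, "ty": 0.042, "tz": 0.0157, "rx": 0.0, "ry": 0.0, "rz": 0.0, "claw": 0.001}])

```text
clock: 6.95
eef_pos: [522.5, -17.3, 281.6]
tool_rot: [-3.142, -0.0, 2.971]
force: [-0.2, -0.0, 0.3]
width: 0.8
```

Run:
```python
from h import *
s=read_state();print(s['eef_pos'],s['force'])
a=save('scene','s3')[60:300,140:440]
cv2.imwrite('pics/s3c.png',cv2.resize(a,(600,480))[:,:,::-1])
```

```text
[522.49281873 -17.34191238 281.62102824] [-0.24118745 -0.04828163  0.26789307]
```

View pics/s3c.png

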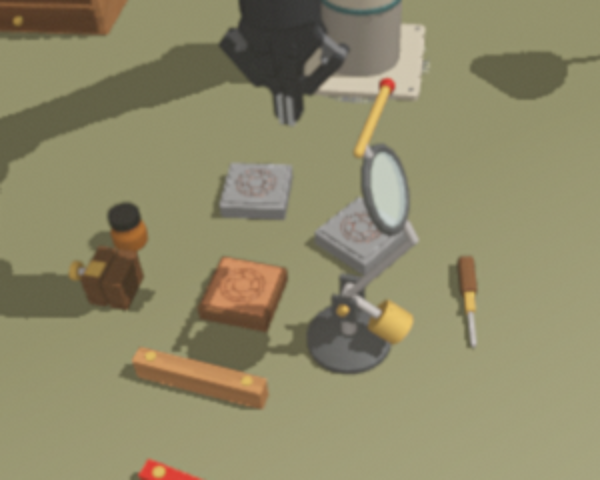

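The magnifier went over and rests raised: lens at (387,190) in the crop, bar at (375,118), fingers clear. Next I'll re-measure the plate, stop and grey block.

```bash
cat > m.py <<'E'
from h import *
np.set_printoptions(precision=1,suppress=True)
def quads(n,im,lo,hi,z,roi,amin):
    hs=cv2.cvtColor(im,cv2.COLOR_RGB2HSV);m=cv2.inRange(hs,lo,hi)
    k=np.zeros_like(m);x0,y0,x1,y1=roi;k[y0:y1,x0:x1]=255
    m=cv2.morphologyEx(m&k,cv2.MORPH_CLOSE,np.ones((5,5)))
    for c in cv2.findContours(m,cv2.RETR_EXTERNAL,cv2.CHAIN_APPROX_NONE)[0]:
        if cv2.contourArea(c)<amin: continue
        W=onz(n,c.reshape(-1,2),z)[:,:2].astype(np.float32)
        r=cv2.minAreaRect(W);print(n,np.array(r[0]),np.array(r[1]),round(r[2],1),'deg; bbox',cv2.boundingRect(c))
E
python3 - <<'E'
from m import *
t=save('top','t4');s=save('scene','s4')
print('plate');quads('top',t,(3,100,130),(14,220,255),28,(340,195,410,260),300);quads('scene',s,(3,100,150),(14,220,255),28,(225,180,295,225),300)
print('grey');quads('top',t,(0,0,95),(180,35,255),28,(300,240,430,340),300)
print('stop');quads('top',t,(3,80,120),(20,220,255),35,(335,150,425,185),200);
h=np.hstack([cv2.resize(t[140:340,280:480],(400,400)),cv2.resize(s[140:290,200:350],(400,400))])
cv2.imwrite('pics/c4.png',h[:,:,::-1])
E
```

```text
plate
scene [534.2 -93. ] [80.6 81.3] 83.3 deg; bbox (244, 189, 37, 28)
grey
top [306.2 -75.6] [219.6  71.5] 84.1 deg; bbox (333, 307, 97, 33)
top [419.8 -50. ] [183.7 304.5] 5.0 deg; bbox (300, 240, 130, 82)
stop
```

View pics/c4.png

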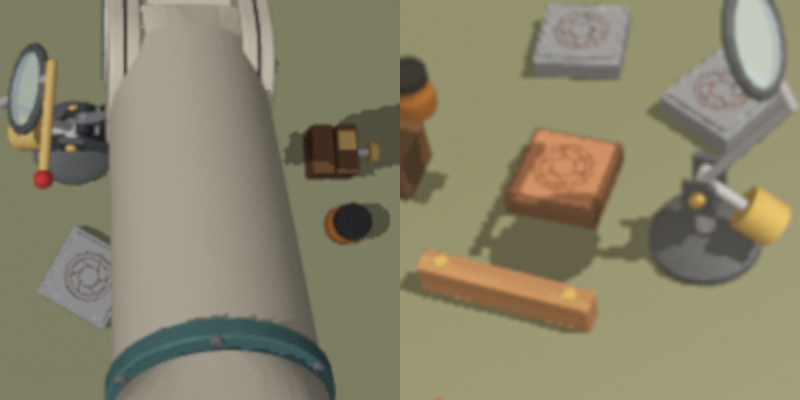

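Request:
apply_moves(increments=[{"tx": -0.03, "ty": -0.025, "tz": 0.0, "rx": 0.0, "ry": 0.0, "rz": 0.0, "claw": 0.06}, {"tx": -0.06, "ty": -0.05, "tz": 0.0, "rx": 0.0, "ry": 0.0, "rz": 0.0, "claw": 0.06}, {"tx": -0.072, "ty": -0.06, "tz": -0.02, "rx": 0.0, "ry": 0.0, "rz": 0.0, "claw": 0.06}, {"tx": -0.072, "ty": -0.06, "tz": -0.06, "rx": 0.0, "ry": 0.0, "rz": 0.0, "claw": 0.06}, {"tx": -0.072, "ty": -0.06, "tz": -0.1, "rx": 0.0, "ry": 0.0, "rz": 0.0, "claw": 0.06}, {"tx": -0.072, "ty": -0.06, "tz": -0.14, "rx": 0.0, "ry": 0.0, "rz": 0.0, "claw": 0.06}, {"tx": -0.072, "ty": -0.06, "tz": -0.18, "rx": 0.0, "ry": 0.0, "rz": 0.0, "claw": 0.06}, {"tx": -0.072, "ty": -0.06, "tz": -0.21, "rx": 0.0, "ry": 0.0, "rz": 0.0, "claw": 0.06}, {"tx": -0.072, "ty": -0.06, "tz": -0.23, "rx": 0.0, "ry": 0.0, "rz": 0.0, "claw": 0.06}, {"tx": -0.072, "ty": -0.06, "tz": -0.23, "rx": 0.0, "ry": 0.0, "rz": 0.0, "claw": 0.06}])

```text
clock: 8.1
eef_pos: [448.7, -78.0, 49.4]
tool_rot: [-3.141, -0.005, 2.971]
force: [0.6, -0.9, 0.0]
width: 60.2
```

Run:
```python
from h import *
s=read_state();print(s['eef_pos'],s['force'],s['width'])
a=save('scene','s5')[130:270,190:380]
w=save('wrist','w5')
h=np.hstack([cv2.resize(a,(400,295)),cv2.resize(w[:295*640//400*1 if 0 else 400],(400,250)) if 0 else cv2.resize(w,(400,295))])
cv2.imwrite('pics/c5.png',h[:,:,::-1])
```

```text
[448.65589547 -77.97334275  49.35683759] [ 0.56073214 -0.86477334  0.04319426] 60.20264794707759
```

View pics/c5.png

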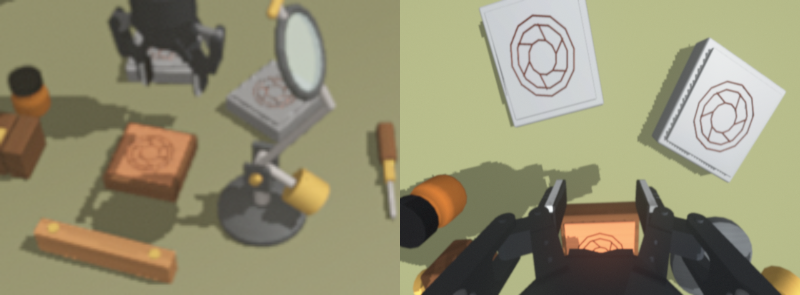

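Left (scene): fingers just behind the copper block, well clear of the grey block. Right (wrist): the open fingers straddle the block's near face centrally. I'll lower and push.

Request:
apply_moves(increments=[{"tx": 0.0, "ty": 0.0, "tz": -0.02, "rx": 0.0, "ry": 0.0, "rz": 0.0, "claw": 0.06}, {"tx": 0.0, "ty": 0.0, "tz": -0.039, "rx": 0.0, "ry": 0.0, "rz": 0.0, "claw": 0.06}, {"tx": 0.008, "ty": -0.001, "tz": -0.039, "rx": 0.0, "ry": 0.0, "rz": 0.0, "claw": 0.06}, {"tx": 0.016, "ty": -0.003, "tz": -0.039, "rx": 0.0, "ry": 0.0, "rz": 0.0, "claw": 0.06}, {"tx": 0.022, "ty": -0.004, "tz": -0.039, "rx": 0.0, "ry": 0.0, "rz": 0.0, "claw": 0.06}, {"tx": 0.027, "ty": -0.005, "tz": -0.039, "rx": 0.0, "ry": 0.0, "rz": 0.0, "claw": 0.06}, {"tx": 0.031, "ty": -0.0055, "tz": -0.039, "rx": 0.0, "ry": 0.0, "rz": 0.0, "claw": 0.06}, {"tx": 0.035, "ty": -0.006, "tz": -0.039, "rx": 0.0, "ry": 0.0, "rz": 0.0, "claw": 0.06}, {"tx": 0.039, "ty": -0.007, "tz": -0.039, "rx": 0.0, "ry": 0.0, "rz": 0.0, "claw": 0.06}])

```text
clock: 9.1
eef_pos: [486.7, -83.6, 12.6]
tool_rot: [3.14, -0.006, 2.972]
force: [-6.1, 1.9, 5.0]
width: 60.0
```

Request:
apply_moves(increments=[{"tx": 0.005, "ty": -0.001, "tz": 0.0, "rx": 0.0, "ry": 0.0, "rz": 0.0, "claw": 0.06}, {"tx": 0.01, "ty": -0.0017, "tz": 0.0, "rx": 0.0, "ry": 0.0, "rz": 0.0, "claw": 0.06}, {"tx": 0.015, "ty": -0.0026, "tz": 0.0, "rx": 0.0, "ry": 0.0, "rz": 0.0, "claw": 0.06}, {"tx": 0.02, "ty": -0.0035, "tz": 0.0, "rx": 0.0, "ry": 0.0, "rz": 0.0, "claw": 0.06}, {"tx": 0.025, "ty": -0.0043, "tz": 0.0, "rx": 0.0, "ry": 0.0, "rz": 0.0, "claw": 0.06}, {"tx": 0.03, "ty": -0.0052, "tz": 0.0, "rx": 0.0, "ry": 0.0, "rz": 0.0, "claw": 0.06}, {"tx": 0.035, "ty": -0.006, "tz": 0.0, "rx": 0.0, "ry": 0.0, "rz": 0.0, "claw": 0.06}, {"tx": 0.04, "ty": -0.007, "tz": 0.0, "rx": 0.0, "ry": 0.0, "rz": 0.0, "claw": 0.06}, {"tx": 0.045, "ty": -0.0078, "tz": 0.0, "rx": 0.0, "ry": 0.0, "rz": 0.0, "claw": 0.06}, {"tx": 0.05, "ty": -0.0087, "tz": 0.0, "rx": 0.0, "ry": 0.0, "rz": 0.0, "claw": 0.06}, {"tx": 0.055, "ty": -0.0095, "tz": 0.0, "rx": 0.0, "ry": 0.0, "rz": 0.0, "claw": 0.06}])

```text
clock: 10.2
eef_pos: [541.6, -93.7, 12.5]
tool_rot: [3.14, -0.006, 2.971]
force: [-6.2, 1.0, 5.5]
width: 60.2
```

Run:
```python
from m import *
st=read_state();print(st['eef_pos'],st['force'],st['torque'],st['width'])
s=save('scene','s6')
quads('scene',s,(3,100,150),(14,220,255),28,(225,180,295,240),300)
a=s[150:270,200:340]
cv2.imwrite('pics/c6.png',cv2.resize(a,(700,600),interpolation=cv2.INTER_CUBIC)[:,:,::-1])
```

```text
[541.6 -93.7  12.5] [-6.2  1.   5.5] [ 0.2  1.3 -0. ] 60.23809185680976
```

View pics/c6.png

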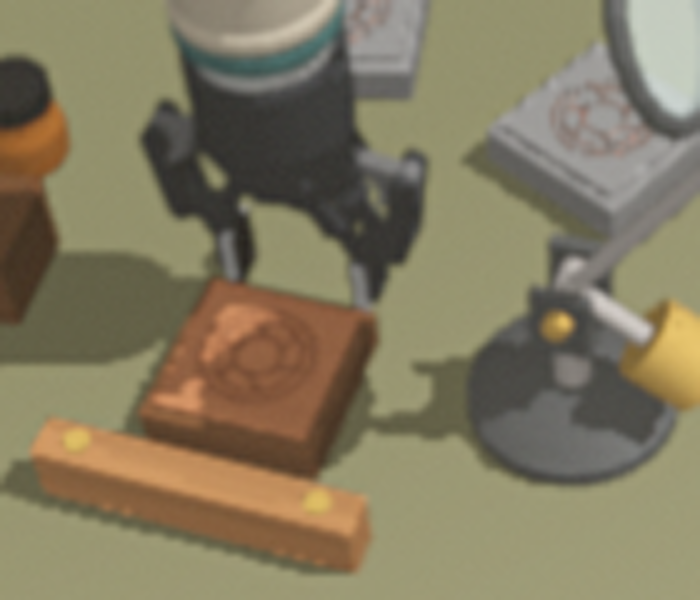

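Request:
apply_moves(increments=[{"tx": 0.004, "ty": -0.0007, "tz": 0.001, "rx": 0.0, "ry": 0.0, "rz": 0.0, "claw": 0.06}, {"tx": 0.008, "ty": -0.0014, "tz": 0.001, "rx": 0.0, "ry": 0.0, "rz": 0.0, "claw": 0.06}, {"tx": 0.011, "ty": -0.002, "tz": 0.001, "rx": 0.0, "ry": 0.0, "rz": 0.0, "claw": 0.06}, {"tx": 0.013, "ty": -0.0023, "tz": 0.001, "rx": 0.0, "ry": 0.0, "rz": 0.0, "claw": 0.06}, {"tx": 0.015, "ty": -0.0026, "tz": 0.001, "rx": 0.0, "ry": 0.0, "rz": 0.0, "claw": 0.06}])

```text
clock: 10.75
eef_pos: [559.1, -96.9, 13.4]
tool_rot: [3.141, -0.001, 2.971]
force: [-3.1, 0.9, -0.6]
width: 60.2
```

Request:
apply_moves(increments=[{"tx": 0.0015, "ty": -0.0003, "tz": 0.0, "rx": 0.0, "ry": 0.0, "rz": 0.0, "claw": 0.06}, {"tx": 0.003, "ty": -0.0005, "tz": 0.0, "rx": 0.0, "ry": 0.0, "rz": 0.0, "claw": 0.06}])

```text
clock: 10.95
eef_pos: [560.3, -97.0, 13.3]
tool_rot: [3.141, -0.004, 2.971]
force: [-8.0, 1.3, 5.8]
width: 60.0
```

Request:
apply_moves(increments=[{"tx": 0.001, "ty": -0.0002, "tz": 0.0, "rx": 0.0, "ry": 0.0, "rz": 0.0, "claw": 0.06}, {"tx": 0.002, "ty": -0.0003, "tz": 0.0, "rx": 0.0, "ry": 0.0, "rz": 0.0, "claw": 0.06}])

```text
clock: 11.15
eef_pos: [560.3, -97.0, 13.3]
tool_rot: [3.14, -0.008, 2.971]
force: [-12.3, 1.7, 8.0]
width: 60.0
```

Request:
apply_moves(increments=[{"tx": 0.001, "ty": -0.0002, "tz": 0.0, "rx": 0.0, "ry": 0.0, "rz": 0.0, "claw": 0.06}, {"tx": 0.0015, "ty": -0.0003, "tz": 0.0, "rx": 0.0, "ry": 0.0, "rz": 0.0, "claw": 0.06}, {"tx": 0.0015, "ty": -0.0003, "tz": 0.0, "rx": 0.0, "ry": 0.0, "rz": 0.0, "claw": 0.06}])

```text
clock: 11.45
eef_pos: [560.3, -96.9, 13.3]
tool_rot: [3.14, -0.011, 2.971]
force: [-12.6, 2.4, 10.5]
width: 60.1
```

Request:
apply_moves(increments=[{"tx": -0.003, "ty": 0.0005, "tz": 0.0, "rx": 0.0, "ry": 0.0, "rz": 0.0, "claw": 0.06}, {"tx": -0.008, "ty": 0.0014, "tz": 0.0, "rx": 0.0, "ry": 0.0, "rz": 0.0, "claw": 0.06}, {"tx": -0.02, "ty": 0.0034, "tz": 0.0, "rx": 0.0, "ry": 0.0, "rz": 0.0, "claw": 0.06}, {"tx": -0.04, "ty": 0.0068, "tz": 0.0, "rx": 0.0, "ry": 0.0, "rz": 0.0, "claw": 0.06}, {"tx": -0.06, "ty": 0.01, "tz": 0.02, "rx": 0.0, "ry": 0.0, "rz": 0.0, "claw": 0.06}, {"tx": -0.08, "ty": 0.014, "tz": 0.06, "rx": 0.0, "ry": 0.0, "rz": 0.0, "claw": 0.06}, {"tx": -0.09, "ty": 0.014, "tz": 0.1, "rx": 0.0, "ry": 0.0, "rz": 0.0, "claw": 0.06}, {"tx": -0.1, "ty": 0.014, "tz": 0.14, "rx": 0.0, "ry": 0.0, "rz": 0.0, "claw": 0.06}, {"tx": -0.1, "ty": 0.014, "tz": 0.18, "rx": 0.0, "ry": 0.0, "rz": 0.0, "claw": 0.06}, {"tx": -0.1, "ty": 0.014, "tz": 0.22, "rx": 0.0, "ry": 0.0, "rz": 0.0, "claw": 0.06}, {"tx": -0.1, "ty": 0.014, "tz": 0.25, "rx": 0.0, "ry": 0.0, "rz": 0.0, "claw": 0.06}, {"tx": -0.1, "ty": 0.014, "tz": 0.25, "rx": 0.0, "ry": 0.0, "rz": 0.0, "claw": 0.06}])

```text
clock: 12.65
eef_pos: [470.0, -85.1, 268.0]
tool_rot: [3.141, 0.012, 2.972]
force: [-0.7, 0.0, 0.5]
width: 60.1
```

Run:
```python
from m import *
st=read_state();print(st['eef_pos'],st['force'],st['clock'])
s=save('scene','s7')
quads('scene',s,(3,100,150),(14,220,255),28,(225,180,295,240),300)
a=s[150:270,200:360]
cv2.imwrite('pics/c7.png',cv2.resize(a,(800,600),interpolation=cv2.INTER_CUBIC)[:,:,::-1])
```

```text
[470.  -85.1 268. ] [-0.7  0.   0.5] 12.65
```

View pics/c7.png

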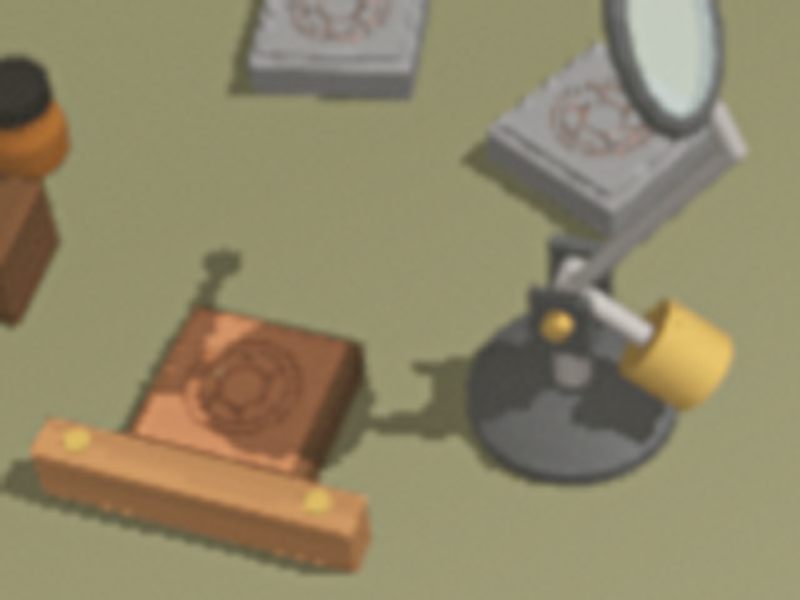

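Run:
```python
from m import *
P=lambda l:[(200+(x+.5)/5-.5,150+(y+.5)/5-.5) for x,y in l]
b=onz('scene',P([(198,307),(362,345),(318,470)]),28)[:,:2];s=onz('scene',P([(52,421),(370,494)]),35)[:,:2]
ang=lambda p,q:-np.arctan2(*(q-p)[:2]) 
print(b,s,'yaw block',ang(b[0],b[1]),'stop',ang(s[0],s[1]))
# mean distance of block near face from stop near face line
u=(s[1]-s[0])/np.linalg.norm(s[1]-s[0]);n=np.array([-u[1],u[0]])
print('dist',(b[:2]-s[0])@n,'along',(b[:2]-s[0])@u,np.linalg.norm(s[1]-s[0]))
```

```text
[[ 566.7 -141.9]
 [ 581.9  -56.9]
 [ 656.2  -64.1]] [[ 646.7 -192.4]
 [ 671.4  -36.4]] yaw block -0.17745153424671983 stop -0.1568822969791158
dist [86.9 85.2] along [ 37.3 123.6] 157.88375959812532
```

Request:
apply_moves(increments=[{"tx": 0.0, "ty": -0.045, "tz": 0.02, "rx": 0.0, "ry": 0.0, "rz": 0.0, "claw": 0.06}, {"tx": -0.01, "ty": -0.09, "tz": 0.04, "rx": 0.0, "ry": 0.0, "rz": 0.0, "claw": 0.06}, {"tx": -0.02, "ty": -0.135, "tz": 0.05, "rx": 0.0, "ry": 0.0, "rz": 0.0, "claw": 0.06}, {"tx": -0.03, "ty": -0.18, "tz": 0.06, "rx": 0.0, "ry": 0.0, "rz": 0.0, "claw": 0.06}, {"tx": -0.04, "ty": -0.225, "tz": 0.06, "rx": 0.0, "ry": 0.0, "rz": 0.0, "claw": 0.06}, {"tx": -0.05, "ty": -0.27, "tz": 0.06, "rx": 0.0, "ry": 0.0, "rz": 0.0, "claw": 0.06}, {"tx": -0.06, "ty": -0.315, "tz": 0.06, "rx": 0.0, "ry": 0.0, "rz": 0.0, "claw": 0.06}, {"tx": -0.06, "ty": -0.315, "tz": 0.06, "rx": 0.0, "ry": 0.0, "rz": 0.0, "claw": 0.06}])

```text
clock: 13.5
eef_pos: [401.8, -406.5, 322.7]
tool_rot: [-3.135, -0.001, 2.961]
force: [-1.1, -0.3, -0.8]
width: 59.8
```

Run:
```python
from m import *
st=read_state();print(st['eef_pos'],st['force'],st['clock'])
t=save('top','t8')
cv2.imwrite('pics/c8.png',cv2.resize(t[145:265,280:440],(800,600),interpolation=cv2.INTER_CUBIC)[:,:,::-1])
```

```text
[ 401.8 -406.5  322.7] [-1.1 -0.3 -0.8] 13.5
```

View pics/c8.png

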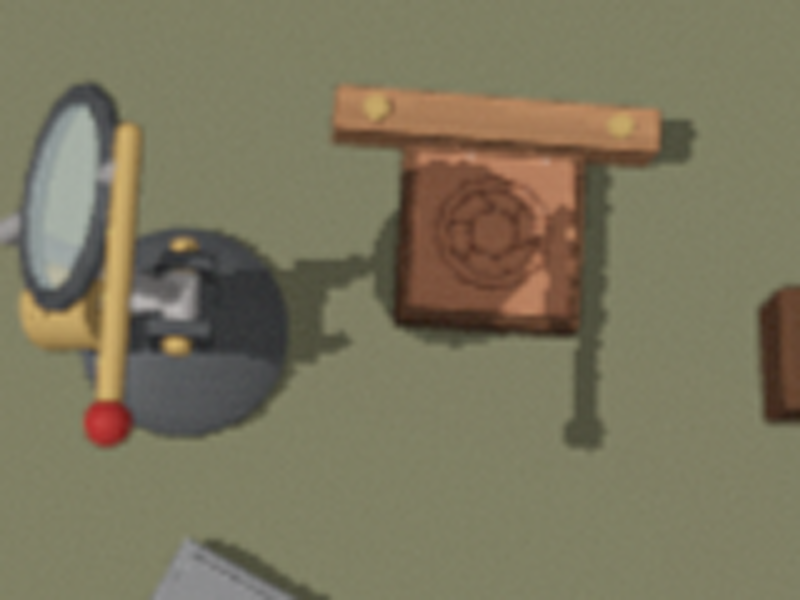

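The top view shows the block centred on the wooden stop and parallel to it, with no bench showing in the joint at row ~150. The magnifier is raised. I'll let the arm settle and hand in.

Request:
apply_moves(increments=[{"tx": 0.0, "ty": 0.0, "tz": 0.0, "rx": 0.0, "ry": 0.0, "rz": 0.0, "claw": 0.06}, {"tx": 0.0, "ty": 0.0, "tz": 0.0, "rx": 0.0, "ry": 0.0, "rz": 0.0, "claw": 0.06}, {"tx": 0.0, "ty": 0.0, "tz": 0.0, "rx": 0.0, "ry": 0.0, "rz": 0.0, "claw": 0.06}])

```text
clock: 13.85
eef_pos: [407.0, -397.5, 323.2]
tool_rot: [3.141, 0.0, 2.974]
force: [-1.2, 0.6, -0.3]
width: 59.9
```

```bash
python3 -c "
from cell import *
print(finish_job())"
```

```text
the job is handed in; nothing more can be done
None
```

I pushed the magnifier up slowly by its crossbar, past balance, until it stayed raised. I then pushed the copper-plate block with two open fingers about 79 mm to the wooden stop, pressing at about 12 N. The job was handed in at about 14 s.

**Last checks:**
- **Magnifier:** still raised in the last top picture, which was taken after the push.
- **Block:** flush and centred on the stop, with no gap visible from above. My hand-picked edges put its near face 85–87 mm from the stop face where 90 mm was expected, and its turn about 0.02 rad off the stop's. Both are about what picking error would give, and I took no finer measurement.
- **Bystanders:** I saw no sign that the vise, jar or graver had been touched, but I did not re-measure their positions at the end.
- **Arm:** finished clear of everything, more than 300 mm above the bench.

**Disagreements:**
- While pushing the block there was an upward force of 5–10 N on the tool, probably the block's rear edge lifting slightly. It was gone once the arm withdrew.
- The colour-mask fit failed on the final view because of shadow, so those checks rest on picked edges and the picture.

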